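# File the dried saucers into the leaning serving rack, one to three

## Robot

A 7-joint arm with a two-finger parallel gripper is mounted at the origin on the work surface. World frame = base frame: x ahead of the robot, y to its left, z up, the work surface at z = 0. Lengths are in m, angles in degrees, forces in N, time in s.
With the tool pointing down it reaches from about 0.425 to 1.025 m from the base axis. Payload 9.4 kg.
Tool frame: the origin (TCP) lies midway between the tips of the shut fingers; the grasp point (between the pads) lies 19 mm behind it; z points along the fingers, y is the direction in which the jaws open and shut (so a half turn about z gives the same grasp; the last joint's range is limited). The gripper opens to 85 mm and grips with 20 to 120 N. Pads are 22 mm wide; open, the fingers measure 114 mm over their backs; the gripper's body (76 mm by 85 mm) begins 54 mm behind the grasp point. The pads swing forward as they close: fully open they stand 13 mm farther back than shut.
Start: joints at [-77.848, 34.337, -0.143, 91.639, 0.103, 54.024, -4.572], TCP at [0.206, 0.695, 0.231] pointing down, gripper open.
Joint ranges: [-147.43, 147.43], [-19.82, 112.94], [-74.19, 73.91], [6.32, 146.72], [-59.91, 239.91], [6.04, 106.73], [-150.56, 150.56]. Speed limits (degrees/s): [127.2, 127.2, 172.46, 172.46, 180, 180, 180].

## Interface

Orientations are given as a 3x3 rotation matrix whose columns are the frame's x, y, z axes.
In Python, from cell import status, eyes, ctrl gives the robot as it stands.
- The arm moves only by the tool jog_arm, never from a script. Its argument "commands" is a list of rows, each an object of numbers: "rx", "ry", "rz": the turn, a rotation vector about the tool's x, y, z in degrees; "tx", "ty", "tz": the shift along the tool's x, y, z in mm; "grip": the finger opening in mm, from 0 to 85.4. A call has 1 to 20 rows; each row shifts and turns the commanded pose from where the row before left it, along the tool's axes as they then stand; what a row does not reach is not made up. A row lasts 1/10 s, in which the tool goes at most 50 mm and 8.59 degrees, less where a joint would pass 70% of its speed; a pose out of reach is approached as far as the arm can. A call is refused whole if a number of a shift passes 50 or a number of a turn 8.59, either way. A call with a gripper value outside its range is refused whole. The fingers move at their own pace and stop on an object; "squeeze" is the grip in N (left out, the last holds). Time passes only in rows, so rows that do not move let the fingers close. It gives the time, the measured TCP pose, the force and the opening at its end, in the units of the state.
- status.sense(): the state, without advancing time (a new reading comes with each control period).
- eyes.capture(name): name is "scene" or "top"; returns a dict with "color" (420x560x3 uint8, red, green, blue), "mtx" (3x3 intrinsics, pixels), "eye" and "attitude" of the camera in the world. Camera axes: x right, y down, z forward; pixel columns grow to the right and rows downward; lengths in m; the calibration is good to about 2 mm. A picture is of the moment at which its call begins. There is no depth.
- ctrl.job_done(): hands the job in, once; it reports no verdict.
The state is a dict: "time_s": time; "joint_positions": joint angles; "joint_vel": joint speeds; "tau": joint torques, N m; "tcp_pos": TCP position; "ee_rot": TCP orientation; "ft_force": force on the tool from outside, world axes, zero at the start; "ft_torque": the same for the moment, N m; "finger_gap": opening from 0.0 (shut) to 1.0 (fully open).
Only numpy, scipy, OpenCV 4.12 (cv2) and the standard library are available. Lean on these libraries where they do the work, as an engineer would, in place of code of your own. Each camera call takes 0.05 s, during which the arm holds its last target. There are 200 camera calls.

## Task

Move the three square saucers from the drying rack to the leaning serving rack and slide each fully home in its own pocket, filling them in this order: first the white one into the pocket with one dot, then the blue one into the pocket with two dots, last the yellow one into the pocket with three dots. Let go of each saucer before fetching the next, never lay or drop one flat, and leave the cup, moka pot, ashtray, tub and milk jug where they are.

Things in the scene. Friction and masses are not known exactly. Their poses are not given: they have to be found in the camera images.
- saucer_white: square white glazed saucer: a flat slab 100 x 100 x 9 mm, a round cup ring on each face, about 200 g, both faces alike; starts on edge in the drying rack. Origin: middle of its lower edge; z up in the slab's plane (top edge at 100 mm), x along its width (+-50 mm), y through its thickness (+-4.5 mm).
- saucer_blue: square blue glazed saucer: a flat slab 100 x 100 x 9 mm, a round cup ring on each face, about 200 g, both faces alike; starts on edge in the drying rack. Origin: middle of its lower edge; z up in the slab's plane (top edge at 100 mm), x along its width (+-50 mm), y through its thickness (+-4.5 mm).
- saucer_yellow: square yellow glazed saucer: a flat slab 100 x 100 x 9 mm, a round cup ring on each face, about 200 g, both faces alike; starts on edge in the drying rack. Origin: middle of its lower edge; z up in the slab's plane (top edge at 100 mm), x along its width (+-50 mm), y through its thickness (+-4.5 mm).
- pocket1: pocket with one white dot, the rightmost (-y) of three. Origin: centre of its floor (a seated saucer's lower edge comes here); z points out of the mouth, leaning 30 degrees from vertical to the rack's +y (away from the drying rack); x along the slot, y across. Clear space 12 mm in y by 108 mm in x. Walls: +y side 52 mm high along z, -y side 40, each plus a 10 mm flared lip; end cheeks 40. 
- pocket2: pocket with two white dots, the middle of three. Origin: centre of its floor (a seated saucer's lower edge comes here); z points out of the mouth, leaning 30 degrees from vertical to the rack's +y (away from the drying rack); x along the slot, y across. Clear space 12 mm in y by 108 mm in x. Walls: +y side 52 mm high along z, -y side 40, each plus a 10 mm flared lip; end cheeks 40. 
- pocket3: pocket with three white dots, the leftmost (+y) of three. Origin: centre of its floor (a seated saucer's lower edge comes here); z points out of the mouth, leaning 30 degrees from vertical to the rack's +y (away from the drying rack); x along the slot, y across. Clear space 12 mm in y by 108 mm in x. Walls: +y side 52 mm high along z, -y side 40, each plus a 10 mm flared lip; end cheeks 40. 
- rack: serving rack, fixed: dark wooden board 190 (x) x 240 (y) x 12 mm with three parallel leaning steel pockets, floors at y = -74, -12, +50 mm and 24 mm above the counter; one, two, three white dots on the board at both ends of each pocket. Origin: centre of its underside, on the counter; z up
- drainer: drying rack, fixed: pale wooden board 140 (x) x 240 (y) x 12 mm, three upright places at y = -75, 0, +75 mm between dowels 35 mm high, 13 mm apart (20 mm dowels at the ends); the saucers stand in it in any order, up to a few degrees off upright, lower edges on the board. Origin: centre of its underside; z up
- cup: white espresso cup with a handle, 60 mm wide, 55 mm high, between the racks; origin at the centre of its foot; loose, to be left alone
- moka: polished aluminium moka pot, 182 mm high, about 95 mm wide plus handle; origin at the centre of its foot; loose, to be left alone
- ashtray: square glass ashtray 110 x 110 x 34 mm holding two spoons; origin under its centre; loose, to be left alone
- tub: white plastic tub with flip-top lid, 84 x 84 x 89 mm; origin under its centre; loose, to be left alone
- jug: steel milk jug 80 mm wide, 100 mm high, with handle; origin under its centre; loose, to be left alone

How it is judged:
By the outcome, as a careful person would: the job done as asked, in the order asked, and still so for the second after the job is handed in, with the robot touching nothing.
It also fails if it takes over 72 s, if anything falls off the work surface, if the arm or the gripper's body presses on something with over 40 N, if the wrist force passes 120 N, or if a joint passes its speed limit or range.

## Working session

There is one attempt and no reset: what is moved stays moved. The work goes in short steps, Python scripts to look and compute and a tool call to move; the robot and the scene stay as the last step left them, time stands still between calls to the robot, and variables do not carry over. Pictures are saved under pics/ and viewed, about 8 in all and at most 12, crops included, and the job is handed in when it is done.

Besides the shell and the picture viewer there is one more tool, called after "Request:" as name(argument=value, ...) on one line, values as JSON. jog_arm: Moves the arm, as the interface text tells. Its arguments: {"type":"object","properties":{"commands":{"type":"array","items":{"type":"object","properties":{"rx":{"type":"number"},"ry":{"type":"number"},"rz":{"type":"number"},"tx":{"type":"number"},"ty":{"type":"number"},"tz":{"type":"number"},"grip":{"type":"number"}}}},"squeeze":{"type":"number"}},"required":["commands"]}

```bash
ls; mkdir -p pics; python3 - <<'E'
from cell import status, eyes, ctrl
import cv2,numpy as np
s=status.sense(); print(s)
for n in("scene","top"):
    c=eyes.capture(n); print(n,c["mtx"],c["eye"],c["attitude"])
    cv2.imwrite(f"pics/{n}0.png",c["color"][...,::-1])
    np.savez(f"pics/{n}0.npz",**c)
E
```

```text
pics
{'time_s': 0.0, 'joint_positions': array([-77.84721406,  34.38686327,  -0.14595945,  91.68043045,
         0.10160311,  54.02371068,  -4.57048477]), 'joint_vel': array([-0.08180012,  0.05484916, -0.12203786,  0.04339912, -0.04335361,
       -0.12963821,  0.0565606 ]), 'tau': array([ 7.05686180e-04, -7.76455593e+01,  1.56501185e+00, -2.58023572e+01,
        1.22552042e-02,  8.84570531e-03, -3.99885309e-06]), 'tcp_pos': array([0.20635857, 0.69452184, 0.23039042]), 'ee_rot': array([[-9.58606328e-01,  2.84734606e-01, -3.34241225e-04],
       [ 2.84734777e-01,  9.58605082e-01, -1.55045036e-03],
       [-1.21061535e-04, -1.58144162e-03, -9.99998742e-01]]), 'ft_force': array([-0.41799384, -0.0457212 ,  0.09027751]), 'ft_torque': array([ 0.0404226 ,  0.03263334, -0.04001148]), 'finger_gap': 0.9989934606819931}
scene [[384.5710901    0.         281.37700038]
 [  0.         384.5710901  214.01310674]
 [  0.           0.           1.        ]] [1.12706236 0.10894215 0.90676059] [[-0.04250771  0.83661006 -0.54614715]
 [ 0.99907955  0.03244358 -0.02806197]
 [-0.00575796 -0.54683729 -0.8372191 ]]
top [[519.57792309   0.         290.02742119]
 [  0.         519.57792309 207.30098833]
 [  0.           0.           1.        ]] [0.39214217 0.09809581 1.72765379] [[ 0.02610932 -0.99346975  0.11106824]
 [-0.99964663 -0.02650219 -0.00206208]
 [ 0.00499216 -0.11097515 -0.99381064]]
```

View pics/scene0.png

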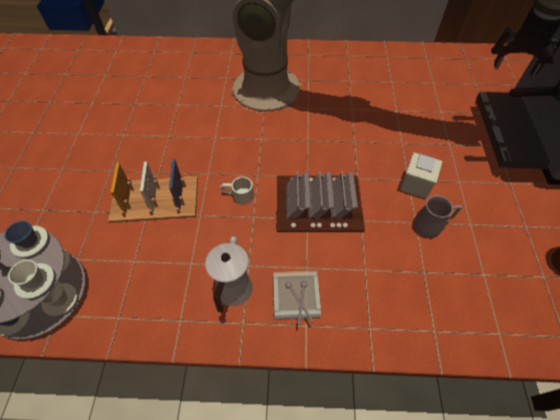

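View pics/top0.png

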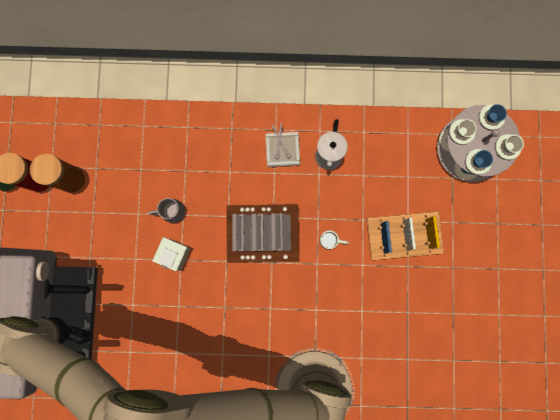

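Drying rack is at −y (scene ~(153,190)), with yellow, white, blue from −y to +y. The serving rack is at scene ~(320,203), cup between them, and the moka is nearer the camera at (232,275). Next are enlarged crops.

```bash
python3 - <<'E'
import cv2,numpy as np
a=cv2.imread("pics/scene0.png");b=cv2.imread("pics/top0.png")
f=lambda i,x,y,w,h:cv2.resize(i[y:y+h,x:x+w],(400,300),interpolation=cv2.INTER_CUBIC)
cv2.imwrite("pics/crop0.png",np.vstack([np.hstack([f(a,100,145,110,82),f(a,265,160,110,82)]),np.hstack([f(b,355,195,110,82),f(b,210,193,110,82)])]))
E
```

```text
(no output)
```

View pics/crop0.png

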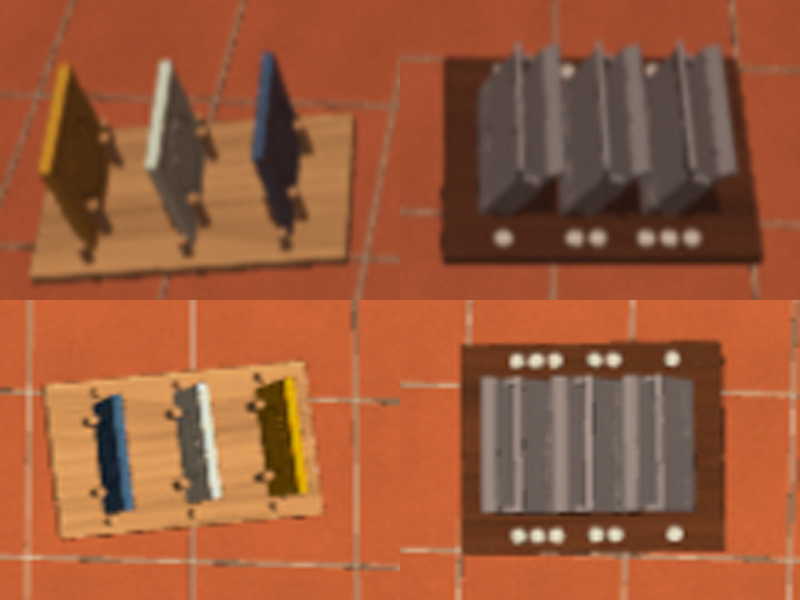

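```bash
cat > h.py <<'E'
import cv2,numpy as np
def load(n): return dict(np.load(f"pics/{n}.npz"))
def cast(c,uv,z):
    uv=np.atleast_2d(np.asarray(uv,float)); d=np.c_[uv,np.ones(len(uv))]@np.linalg.inv(c["mtx"]).T@c["attitude"].T
    return c["eye"]+d*((z-c["eye"][2])/d[:,2])[:,None]
def proj(c,P):
    q=(np.atleast_2d(P)-c["eye"])@c["attitude"]@c["mtx"].T; return q[:,:2]/q[:,2:]
def comps(mask,amin):
    n,l,s,ct=cv2.connectedComponentsWithStats(mask.astype(np.uint8),connectivity=8)
    return [(s[i,4],ct[i],np.argwhere(l==i)[:,::-1]) for i in range(1,n) if s[i,4]>=amin]
def rect(c,pts,z):
    P=cast(c,pts,z)[:,:2]; return cv2.minAreaRect((P*1000).astype(np.float32))
E
python3 - <<'E'
from h import *
roi={"scene":{"d":(100,150,210,235),"r":(265,165,375,240)},"top":{"d":(355,195,460,275),"r":(215,195,310,275)}}
for n in("scene","top"):
    c=load(n+"0"); im=c["color"]; hsv=cv2.cvtColor(im,cv2.COLOR_RGB2HSV).astype(int); H,S,V=hsv[...,0],hsv[...,1],hsv[...,2]
    def r(m,k):
        x0,y0,x1,y1=roi[n][k]; o=np.zeros_like(m); o[y0:y1,x0:x1]=m[y0:y1,x0:x1]; return o
    x0,y0,x1,y1=roi[n]["d"]
    red=(H<9)&(S>150)&(V>100)   # tiles
    # boards
    for k,m in(("d",(H>=10)&(H<=18)&(S>80)&(S<185)&(V>130)),("r",(V<90)&(H<15)&(S>90))):
        cs=comps(r(m,k),40); big=max(cs,key=lambda t:t[0]); pts=np.vstack([t[2] for t in cs]) if k=="r" else big[2]
        print(n,k,big[0],"px",pts.min(0),pts.max(0),"rect mm",rect(c,pts,0.012))
    # dots
    for a,ct,p in comps(r((V>150)&(S<70),"r"),3): print(" dot",a,ct.round(1),(cast(c,ct,0.012)[0,:2]*1000).round(1))
    for k,m in(("white",(V>150)&(S<70)),("yellow",(H>=19)&(H<=30)&(S>170)&(V>140)),("yel2",(H>=16)&(H<=30)&(S>170)&(V>150)),("blue",(H>=95)&(H<=120)&(V>85)),("blueall",(H>=95)&(H<=125))):
        for a,ct,p in comps(r(m,"d"),15):
            R=rect(c,p,0.112); print(" ",k,a,ct.round(1),"ext",p.min(0),p.max(0),[np.round(q,1) for q in R])
    for nm,q in (("w",(156,170)),):pass
E
```

```text
scene d 2130 px [108 150] [197 220] rect mm ((445.2057800292969, -295.020751953125), (251.11260986328125, 242.7584228515625), 6.7306928634643555)
scene r 1794 px [277 176] [363 231] rect mm ((499.24493408203125, 182.66110229492188), (189.69558715820312, 235.30047607421875), 2.2410025596618652)
 dot 6 [310.5 179. ] [416.7 159.6]
 dot 10 [293.  224.8] [577.3 112.1]
 dot 11 [312.5 224.6] [574.7 165.1]
 dot 11 [318.5 224.4] [573.2 181.8]
 dot 11 [332.5 224.6] [572.6 219.6]
 dot 11 [338.5 224.6] [571.9 236. ]
 dot 12 [344.5 224.5] [570.8 252.4]
  white 82 [143.1 176.5] ext [140 162] [146 190] [array([ 501.6, -288.4]), array([95.3,  7.5]), np.float64(7.2)]
  yel2 80 [114.4 177.2] ext [111 163] [118 191] [array([ 507.9, -363.5]), array([95.,  7.]), np.float64(6.9)]
  blue 44 [171.5 174.4] ext [170 160] [173 187] [array([ 490.3, -214.7]), array([92.3,  4.1]), np.float64(6.4)]
  blueall 68 [172.  174.2] ext [170 160] [174 188] [array([ 491.9, -213.4]), array([95.8,  6.3]), np.float64(6.5)]
top d 2881 px [355 195] [459 274] rect mm ((504.8900146484375, -294.63372802734375), (261.48590087890625, 347.19757080078125), 1.4914331436157227)Traceback (most recent call last):
  File "<stdin>", line 11, in <module>
ValueError: max() iterable argument is empty
```

```bash
python3 - <<'E'
from h import *
roi={"scene":{"d":(100,150,210,235),"r":(265,165,375,240)},"top":{"d":(355,195,460,275),"r":(215,195,310,275)}}
for n in("scene","top"):
    c=load(n+"0"); im=c["color"]; hsv=cv2.cvtColor(im,cv2.COLOR_RGB2HSV).astype(int); H,S,V=hsv[...,0],hsv[...,1],hsv[...,2]
    def r(m,k):
        x0,y0,x1,y1=roi[n][k]; o=np.zeros_like(m); o[y0:y1,x0:x1]=m[y0:y1,x0:x1]; return o
    if n=="top": print("samples",hsv[[215,240,250],[232]*3],hsv[[225,255],[375,375]],hsv[270,400],hsv[235,[408,410,411,412,413]],hsv[235,[384,387,389,391]],hsv[230,[430,435,437]])
    D=(H>=10)&(H<=18)&(S>80)&(S<165)&(V>120) if n=="scene" else (H>=10)&(H<=20)&(S>60)&(S<160)&(V>140)
    Rk=(V<90 if n=="scene" else V<115)&(S>90)
    for k,m in(("d",D),("r",Rk)):
        m=cv2.morphologyEx(r(m,k).astype(np.uint8),cv2.MORPH_OPEN,np.ones((3,3)))
        cs=comps(m,25)
        if not cs: print(n,k,"none");continue
        big=max(cs,key=lambda t:t[0]); pts=big[2] if k=="d" else np.vstack([t[2] for t in cs])
        hull=cv2.convexHull(pts.astype(np.int32))
        quad=cv2.approxPolyDP(hull,5,True)[:,0]; print(n,k,len(pts),"quad",(cast(c,quad,.012)[:,:2]*1000).round(0).tolist(),[np.round(q,1) for q in rect(c,pts,.012)])
    if n=="top":
      for a,ct,p in comps(r((V>150)&(S<80),"r"),3): print(" dot",a,ct.round(1),(cast(c,ct,0.012)[0,:2]*1000).round(1))
      for k,m in(("white",(V>150)&(S<60)),("yel2",(H>=20)&(H<=30)&(S>170)&(V>130)),("blue",(H>=95)&(H<=125)&(V>100)),("blueall",(H>=95)&(H<=125))):
        for a,ct,p in comps(r(m,"d"),15):
            R=rect(c,p,0.112); print(" ",k,a,ct.round(1),"ext",p.min(0),p.max(0),[np.round(q,1) for q in R])
E
```

```text
scene d 2095 quad [[418.0, -181.0], [556.0, -164.0], [582.0, -398.0], [507.0, -408.0], [441.0, -371.0]] [array([ 500., -289.]), array([141.5, 240.9]), np.float64(6.8)]
scene r 1763 quad [[590.0, 301.0], [599.0, 69.0], [413.0, 63.0], [415.0, 296.0]] [array([501.1, 182.7]), array([185.9, 235.3]), np.float64(2.2)]
samples [[ 11  74 124]
 [  8  69 122]
 [ 10  88 119]] [[ 14 152 203]
 [ 15 151 219]] [  9 188 201] [[ 20  62  87]
 [ 18  60  98]
 [ 33  14 166]
 [ 36  16 224]
 [ 27  32 223]] [[103 128  42]
 [103 117  98]
 [107  20 115]
 [ 14 150 223]] [[ 20 255  83]
 [ 22 255 193]
 [ 20 206 199]]
top d 1876 quad [[446.0, -410.0], [420.0, -179.0], [555.0, -162.0], [577.0, -351.0]] [array([ 500.4, -286.1]), array([138.2, 237. ]), np.float64(6.9)]
top r 1416 quad [[410.0, 64.0], [401.0, 293.0], [583.0, 304.0], [592.0, 72.0]] [array([496.6, 183.7]), array([185.1, 235.7]), np.float64(1.5)]
 dot 13 [284.4 208.6] [579.  113.2]
 dot 13 [241.6 209.4] [572.6 255. ]
 dot 13 [246.8 209.2] [573.6 237.7]
 dot 11 [252.2 209.2] [574.3 220. ]
 dot 10 [263.2 209. ] [575.8 183.4]
 dot 11 [268.4 208.9] [576.6 16
[... 257 characters left out ...]
ot 13 [242. 244.] [458.  249.6]
 dot 14 [263.5 256.7] [418.2 177.4]
 dot 13 [268.6 256.6] [419.  160.6]
 dot 16 [285.  256.5] [420.7 106.8]
 dot 11 [242.2 257.2] [414.8 247.4]
 dot 12 [247.5 257. ] [415.9 229.9]
 dot 12 [252.5 257. ] [416.3 213.5]
  white 86 [411.9 233. ] ext [409 218] [415 248] [array([ 502.6, -286.8]), array([94.4,  8.9]), np.float64(7.4)]
  yel2 91 [435.8 231.3] ext [433 216] [439 247] [array([ 509.1, -361.5]), array([97.2,  9.7]), np.float64(6.6)]
  blue 66 [388.2 236. ] ext [386 221] [390 251] [array([ 491.2, -213.4]), array([93.9,  6.8]), np.float64(6.0)]
  blueall 215 [385.8 236.7] ext [381 221] [390 252] [array([ 489.3, -205. ]), array([95.9, 23.4]), np.float64(6.6)]
```

Request:
jog_arm(commands=[{"tx": -44,"ty": -19,"tz": -3,"grip": 40},{"tx": -44,"ty": -19,"tz": -3},{"tx": -44,"ty": -19,"tz": -3},{"tx": -44,"ty": -19,"tz": -3},{"tx": -44,"ty": -19,"tz": -3},{"tx": -44,"ty": -19,"tz": -3},{"tx": -44,"ty": -19,"tz": -3},{"tx": -44,"ty": -19,"tz": -3},{"tx": -13,"ty": -44},{"tx": -13,"ty": -44},{"tx": -13,"ty": -44},{"tx": -13,"ty": -44},{"tx": -13,"ty": -44},{"tx": -13,"ty": -44},{"tx": -13,"ty": -44},{"tx": -13,"ty": -44},{"tx": -13,"ty": -44},{"tx": -13,"ty": -44},{"tx": -13,"ty": -44},{"tx": -13,"ty": -44}])

```text
schema error: expected keys rx, ry, rz, tx, ty, tz, grip
```

Request:
jog_arm(commands=[{"rx": 0,"ry": 0,"rz": 0,"tx": -44,"ty": -19,"tz": -3,"grip": 40},{"rx": 0,"ry": 0,"rz": 0,"tx": -44,"ty": -19,"tz": -3,"grip": 40},{"rx": 0,"ry": 0,"rz": 0,"tx": -44,"ty": -19,"tz": -3,"grip": 40},{"rx": 0,"ry": 0,"rz": 0,"tx": -44,"ty": -19,"tz": -3,"grip": 40},{"rx": 0,"ry": 0,"rz": 0,"tx": -44,"ty": -19,"tz": -3,"grip": 40},{"rx": 0,"ry": 0,"rz": 0,"tx": -44,"ty": -19,"tz": -3,"grip": 40},{"rx": 0,"ry": 0,"rz": 0,"tx": -44,"ty": -19,"tz": -3,"grip": 40},{"rx": 0,"ry": 0,"rz": 0,"tx": -44,"ty": -19,"tz": -3,"grip": 40},{"rx": 0,"ry": 0,"rz": 0,"tx": -13,"ty": -44,"tz": 0,"grip": 40},{"rx": 0,"ry": 0,"rz": 0,"tx": -13,"ty": -44,"tz": 0,"grip": 40},{"rx": 0,"ry": 0,"rz": 0,"tx": -13,"ty": -44,"tz": 0,"grip": 40},{"rx": 0,"ry": 0,"rz": 0,"tx": -13,"ty": -44,"tz": 0,"grip": 40},{"rx": 0,"ry": 0,"rz": 0,"tx": -13,"ty": -44,"tz": 0,"grip": 40},{"rx": 0,"ry": 0,"rz": 0,"tx": -13,"ty": -44,"tz": 0,"grip": 40},{"rx": 0,"ry": 0,"rz": 0,"tx": -13,"ty": -44,"tz": 0,"grip": 40},{"rx": 0,"ry": 0,"rz": 0,"tx": -13,"ty": -44,"tz": 0,"grip": 40},{"rx": 0,"ry": 0,"rz": 0,"tx": -13,"ty": -44,"tz": 0,"grip": 40},{"rx": 0,"ry": 0,"rz": 0,"tx": -13,"ty": -44,"tz": 0,"grip": 40},{"rx": 0,"ry": 0,"rz": 0,"tx": -13,"ty": -44,"tz": 0,"grip": 40},{"rx": 0,"ry": 0,"rz": 0,"tx": -13,"ty": -44,"tz": 0,"grip": 40}])

```text
time_s: 2.1
tcp_pos: [0.4994, -0.1033, 0.2553]
ee_rot: [[-0.959, 0.285, -0.0], [0.285, 0.959, 0.0], [0.0, 0.0, -1.0]]
ft_force: [0.9, 0.2, 0.7]
finger_gap: 0.469
```

Request:
jog_arm(commands=[{"rx": 0,"ry": 0,"rz": 8.25,"tx": 0,"ty": 0,"tz": 0,"grip": 40},{"rx": 0,"ry": 0,"rz": 8.25,"tx": 0,"ty": 0,"tz": 0,"grip": 40},{"rx": 0,"ry": 0,"rz": 8.25,"tx": 0,"ty": 0,"tz": 0,"grip": 40},{"rx": 0,"ry": 0,"rz": 8.25,"tx": 0,"ty": 0,"tz": 0,"grip": 40},{"rx": 0,"ry": 0,"rz": 8.25,"tx": 0,"ty": 0,"tz": 0,"grip": 40},{"rx": 0,"ry": 0,"rz": 8.25,"tx": 0,"ty": 0,"tz": 0,"grip": 40},{"rx": 0,"ry": 0,"rz": 8.25,"tx": 0,"ty": 0,"tz": 0,"grip": 40},{"rx": 0,"ry": 0,"rz": 8.25,"tx": 0,"ty": 0,"tz": 0,"grip": 40},{"rx": 0,"ry": 0,"rz": 8.25,"tx": 0,"ty": 0,"tz": 0,"grip": 40},{"rx": 0,"ry": 0,"rz": 8.25,"tx": 0,"ty": 0,"tz": 0,"grip": 40},{"rx": 0,"ry": 0,"rz": 8.25,"tx": 0,"ty": 0,"tz": 0,"grip": 40},{"rx": 0,"ry": 0,"rz": 8.25,"tx": 0,"ty": 0,"tz": 0,"grip": 40},{"rx": 0,"ry": 0,"rz": 8.25,"tx": 0,"ty": 0,"tz": 0,"grip": 40},{"rx": 0,"ry": 0,"rz": 8.25,"tx": 0,"ty": 0,"tz": 0,"grip": 40},{"rx": 0,"ry": 0,"rz": 8.25,"tx": 0,"ty": 0,"tz": 0,"grip": 40},{"rx": 0,"ry": 0,"rz": 8.25,"tx": 0,"ty": 0,"tz": 0,"grip": 40},{"rx": 0,"ry": 0,"rz": 8.25,"tx": 0,"ty": 0,"tz": 0,"grip": 40},{"rx": 0,"ry": 0,"rz": 8.25,"tx": 0,"ty": 0,"tz": 0,"grip": 40},{"rx": 0,"ry": 0,"rz": 8.25,"tx": 0,"ty": 0,"tz": 0,"grip": 40}])

```text
time_s: 4.0
tcp_pos: [0.4996, -0.1014, 0.2552]
ee_rot: [[0.994, 0.111, -0.0], [0.111, -0.994, 0.0], [-0.0, -0.0, -1.0]]
ft_force: [0.2, 0.7, -0.7]
finger_gap: 0.467
```

```bash
cat > m.py <<'E'
import sys,numpy as np
from cell import status
from scipy.spatial.transform import Rotation as R
def saucer_tool(yaw,lean=0):  # tool x along slab width, z down the slab
    return R.from_euler("z",yaw,degrees=True)*R.from_euler("x",180-lean,degrees=True)
def go(target,yaw,lean=0):
    s=status.sense(); r=R.from_matrix(s["ee_rot"]); t=saucer_tool(yaw,lean)
    d=np.array(target)-s["tcp_pos"]*1000
    print("t",round(s["time_s"],2),"tcp",(s["tcp_pos"]*1000).round(1),"f",s["ft_force"].round(1),"gap",round(s["finger_gap"]*85.4,1))
    print("rotvec",(r.inv()*t).as_rotvec(degrees=True).round(2),"| shift now-axes",r.inv().apply(d).round(1),"| after-turn axes",t.inv().apply(d).round(1),"q",s["joint_positions"].round(0))
if __name__=="__main__":
    a=list(map(float,sys.argv[1:])); go(a[:3],a[3],a[4])
E
python3 m.py 502 -287.5 81 7 0
```

```text
t 4.0 tcp [ 499.6 -101.4  255.2] f [ 0.2  0.7 -0.7] gap 39.9
rotvec [-0.    0.01 -0.63] | shift now-axes [-18.3 185.2 174.1] | after-turn axes [-20.3 185.  174.2] q [-29.  23.  48. 120. -24.  47. -51.]
```

Request:
jog_arm(commands=[{"rx": 0,"ry": 0,"rz": -0.6,"tx": 0,"ty": 0,"tz": 0,"grip": 40},{"rx": 0,"ry": 0,"rz": 0,"tx": -5,"ty": 46,"tz": 0,"grip": 40},{"rx": 0,"ry": 0,"rz": 0,"tx": -5,"ty": 46,"tz": 0,"grip": 40},{"rx": 0,"ry": 0,"rz": 0,"tx": -5,"ty": 46,"tz": 0,"grip": 40},{"rx": 0,"ry": 0,"rz": 0,"tx": -5,"ty": 47,"tz": 0,"grip": 40},{"rx": 0,"ry": 0,"rz": 0,"tx": 0,"ty": 0,"tz": 40,"grip": 40},{"rx": 0,"ry": 0,"rz": 0,"tx": 0,"ty": 0,"tz": 40,"grip": 40},{"rx": 0,"ry": 0,"rz": 0,"tx": 0,"ty": 0,"tz": 30,"grip": 40},{"rx": 0,"ry": 0,"rz": 0,"tx": 0,"ty": 0,"tz": 0,"grip": 40},{"rx": 0,"ry": 0,"rz": 0,"tx": 0,"ty": 0,"tz": 0,"grip": 40}])

```text
time_s: 5.0
tcp_pos: [0.5033, -0.2879, 0.1457]
ee_rot: [[0.992, 0.129, -0.001], [0.129, -0.992, 0.0], [-0.001, -0.0, -1.0]]
ft_force: [-0.5, -0.5, 0.0]
finger_gap: 0.464
```

```bash
python3 m.py 502 -287.5 81 7 0
```

```text
t 5.0 tcp [ 503.3 -287.9  145.7] f [-0.5 -0.5  0. ] gap 39.6
rotvec [-0.02  0.04  0.42] | shift now-axes [-1.2 -0.6 64.7] | after-turn axes [-1.3 -0.6 64.7] q [  0.  36.  37. 117. -34.  38. -24.]
```

Request:
jog_arm(commands=[{"rx": 0,"ry": 0,"rz": 0,"tx": -1,"ty": 0,"tz": 30,"grip": 40},{"rx": 0,"ry": 0,"rz": 0,"tx": 0,"ty": 0,"tz": 25,"grip": 40},{"rx": 0,"ry": 0,"rz": 0,"tx": 0,"ty": 0,"tz": 9,"grip": 40},{"rx": 0,"ry": 0,"rz": 0,"tx": 0,"ty": 0,"tz": 0,"grip": 40},{"rx": 0,"ry": 0,"rz": 0,"tx": 0,"ty": 0,"tz": 0,"grip": 0},{"rx": 0,"ry": 0,"rz": 0,"tx": 0,"ty": 0,"tz": 0,"grip": 0},{"rx": 0,"ry": 0,"rz": 0,"tx": 0,"ty": 0,"tz": 0,"grip": 0},{"rx": 0,"ry": 0,"rz": 0,"tx": 0,"ty": 0,"tz": 0,"grip": 0},{"rx": 0,"ry": 0,"rz": 0,"tx": 0,"ty": 0,"tz": 0,"grip": 0},{"rx": 0,"ry": 0,"rz": 0,"tx": 0,"ty": 0,"tz": 0,"grip": 0}], squeeze=60)

```text
time_s: 6.0
tcp_pos: [0.5034, -0.2885, 0.0828]
ee_rot: [[0.992, 0.127, 0.003], [0.127, -0.992, -0.001], [0.002, 0.002, -1.0]]
ft_force: [-0.0, -1.2, 7.5]
finger_gap: 0.094
```

Request:
jog_arm(commands=[{"rx": 0,"ry": 0,"rz": 0,"tx": 0,"ty": 0,"tz": -15,"grip": 0},{"rx": 0,"ry": 0,"rz": 0,"tx": 0,"ty": 0,"tz": -30,"grip": 0},{"rx": 0,"ry": 0,"rz": 0,"tx": 0,"ty": 0,"tz": -40,"grip": 0},{"rx": 0,"ry": 0,"rz": 0,"tx": 0,"ty": 0,"tz": -40,"grip": 0},{"rx": 0,"ry": 0,"rz": 0,"tx": 0,"ty": 0,"tz": -35,"grip": 0},{"rx": 0,"ry": 0,"rz": 5,"tx": 0,"ty": 0,"tz": 0,"grip": 0},{"rx": 0,"ry": 0,"rz": 0,"tx": 0,"ty": -30,"tz": 0,"grip": 0},{"rx": 0,"ry": 0,"rz": 0,"tx": 0,"ty": -45,"tz": 0,"grip": 0},{"rx": 0,"ry": 0,"rz": 0,"tx": 0,"ty": -45,"tz": 0,"grip": 0},{"rx": 0,"ry": 0,"rz": 0,"tx": 0,"ty": -45,"tz": 0,"grip": 0},{"rx": 0,"ry": 0,"rz": 0,"tx": 0,"ty": -45,"tz": 0,"grip": 0},{"rx": 0,"ry": 0,"rz": 0,"tx": 0,"ty": -45,"tz": 0,"grip": 0},{"rx": 0,"ry": 0,"rz": 0,"tx": 0,"ty": -45,"tz": 0,"grip": 0},{"rx": 0,"ry": 0,"rz": 0,"tx": 0,"ty": -45,"tz": 0,"grip": 0},{"rx": 0,"ry": 0,"rz": 0,"tx": 0,"ty": -45,"tz": 0,"grip": 0},{"rx": 0,"ry": 0,"rz": 0,"tx": 0,"ty": -45,"tz": 0,"grip": 0},{"rx": 0,"ry": 0,"rz": 0,"tx": 0,"ty": -30,"tz": 0,"grip": 0},{"rx": -7.5,"ry": 0,"rz": 0,"tx": 0,"ty": 0,"tz": 0,"grip": 0},{"rx": -7.5,"ry": 0,"rz": 0,"tx": 0,"ty": 0,"tz": 0,"grip": 0},{"rx": -7.5,"ry": 0,"rz": 0,"tx": 0,"ty": 0,"tz": 0,"grip": 0}])

```text
time_s: 8.0
tcp_pos: [0.4837, 0.1773, 0.2433]
ee_rot: [[0.999, 0.036, 0.017], [0.04, -0.922, -0.385], [0.002, 0.386, -0.923]]
ft_force: [-0.1, -0.2, -2.3]
finger_gap: 0.094
```

```bash
python3 m.py 496.8 194.7 172.1 2.35 30
```

```text
t 8.0 tcp [483.7 177.3 243.3] f [-0.1 -0.2 -2.3] gap 8.0
rotvec [-7.3  -0.09 -0.1 ] | shift now-axes [ 13.6 -43.   59.2] | after-turn axes [ 13.8 -50.2  53.2] q [-77.  38.  63. 116. -14.  52. -96.]
```

Request:
jog_arm(commands=[{"rx": -7.3,"ry": 0,"rz": 0,"tx": 0,"ty": 0,"tz": 0,"grip": 0},{"rx": 0,"ry": 0,"rz": 0,"tx": 7,"ty": -25,"tz": 0,"grip": 0},{"rx": 0,"ry": 0,"rz": 0,"tx": 7,"ty": -25,"tz": 13,"grip": 0},{"rx": 0,"ry": 0,"rz": 0,"tx": 0,"ty": 0,"tz": 20,"grip": 0},{"rx": 0,"ry": 0,"rz": 0,"tx": 0,"ty": 0,"tz": 20,"grip": 0},{"rx": 0,"ry": 0,"rz": 0,"tx": 0,"ty": 0,"tz": 0,"grip": 0},{"rx": 0,"ry": 0,"rz": 0,"tx": 0,"ty": 0,"tz": 0,"grip": 0},{"rx": 0,"ry": 0,"rz": 0,"tx": 0,"ty": 0,"tz": 0,"grip": 0}])

```text
time_s: 8.8
tcp_pos: [0.4976, 0.1952, 0.1716]
ee_rot: [[0.999, 0.035, 0.021], [0.041, -0.868, -0.496], [0.001, 0.496, -0.868]]
ft_force: [-0.5, -0.7, -1.2]
finger_gap: 0.096
```

```bash
python3 m.py 496.8 194.7 172.1 2.35 30; python3 - <<'E'
from cell import eyes
import cv2,numpy as np
o=[]
for n,(x,y,w,h) in(("scene",(250,120,140,120)),("top",(205,170,140,120))):
    c=eyes.capture(n); np.savez(f"pics/{n}1.npz",**c); o.append(cv2.resize(c["color"][y:y+h,x:x+w,::-1],(400,343),interpolation=cv2.INTER_CUBIC))
cv2.imwrite("pics/pre1.png",np.hstack(o))
E
```

```text
t 8.8 tcp [497.6 195.2 171.6] f [-0.5 -0.7 -1.2] gap 8.2
rotvec [-0.27 -0.05 -0.06] | shift now-axes [-0.8  0.7 -0.2] | after-turn axes [-0.8  0.7 -0.1] q [-76.  48.  59. 115. -16.  49. -99.]
```

View pics/pre1.png

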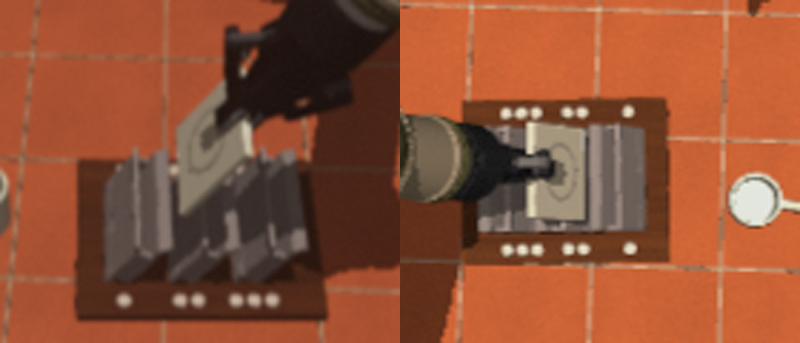

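The white saucer is held tilted at pocket 1 (scene crop corner ~(182,213), top crop slab ~(528–588,122–220)). I'll compare its corners with the kinematic prediction.

```bash
cat > chk.py <<'E'
from h import *
from cell import status
def pred(L=71,dx=-1):
    s=status.sense(); R=s["ee_rot"]; t=s["tcp_pos"]
    return np.array([t+R@(np.array([x+dx,y,L-z])/1000) for z in(0,100) for y in(-4.5,4.5) for x in(-50,50)])
E
python3 - <<'E'
from chk import *
P=pred(); print((P*1000).round(0).tolist())
for n,roi in(("scene",(305,145,350,200)),("top",(245,205,280,252))):
    c=load(n+"1"); x0,y0,x1,y1=roi; hsv=cv2.cvtColor(c["color"],cv2.COLOR_RGB2HSV).astype(int)
    m=np.zeros(hsv.shape[:2],bool); m[y0:y1,x0:x1]=((hsv[...,2]>100 if n=="scene" else hsv[...,2]>140)&(hsv[...,1]<(85 if n=="scene" else 85))&(hsv[...,0]>13))[y0:y1,x0:x1]
    b=max(comps(cv2.morphologyEx(m.astype(np.uint8),cv2.MORPH_OPEN,np.ones((3,3))),20),key=lambda t:t[0]); h=cv2.convexHull(b[2].astype(np.int32))
    print(n,b[0],cv2.approxPolyDP(h,2.0,True)[:,0].tolist()); print(" pred",proj(c,P).round(1).tolist())
E
```

```text
[[448.0, 162.0, 107.0], [548.0, 166.0, 108.0], [448.0, 154.0, 112.0], [548.0, 158.0, 112.0], [446.0, 211.0, 194.0], [546.0, 216.0, 194.0], [446.0, 204.0, 199.0], [546.0, 208.0, 199.0]]
scene 580 [[328, 151], [337, 163], [337, 174], [313, 193], [312, 165]]
 pred [[313.4, 166.1], [315.1, 196.1], [310.6, 165.0], [312.1, 195.1], [335.3, 143.5], [338.5, 174.6], [332.4, 142.3], [335.4, 173.4]]
top 497 [[268, 215], [268, 246], [249, 245], [249, 213]]
 pred [[267.4, 246.8], [267.1, 214.8], [269.9, 246.7], [269.5, 214.6], [249.4, 246.0], [249.2, 212.2], [252.0, 245.9], [251.7, 212.0]]
```

Request:
jog_arm(commands=[{"rx": -0.3,"ry": 0,"rz": 0,"tx": -1,"ty": 0.7,"tz": 15,"grip": 0},{"rx": 0,"ry": 0,"rz": 0,"tx": 0,"ty": 0,"tz": 15,"grip": 0},{"rx": 0,"ry": 0,"rz": 0,"tx": 0,"ty": 0,"tz": 6,"grip": 0},{"rx": 0,"ry": 0,"rz": 0,"tx": 0,"ty": 0,"tz": 6,"grip": 0},{"rx": 0,"ry": 0,"rz": 0,"tx": 0,"ty": 0,"tz": 6,"grip": 0},{"rx": 0,"ry": 0,"rz": 0,"tx": 0,"ty": 0,"tz": 0,"grip": 0}])

```text
time_s: 9.5
tcp_pos: [0.497, 0.1696, 0.129]
ee_rot: [[0.999, 0.035, 0.02], [0.04, -0.864, -0.501], [-0.0, 0.502, -0.865]]
ft_force: [-0.4, 0.4, -1.3]
finger_gap: 0.091
```

Request:
jog_arm(commands=[{"rx": 0,"ry": 0,"rz": 0,"tx": 0,"ty": 0,"tz": 6,"grip": 0},{"rx": 0,"ry": 0,"rz": 0,"tx": 0,"ty": 0,"tz": 6,"grip": 0},{"rx": 0,"ry": 0,"rz": 0,"tx": 0,"ty": 0,"tz": 6,"grip": 0},{"rx": 0,"ry": 0,"rz": 0,"tx": 0,"ty": 0,"tz": 6,"grip": 0},{"rx": 0,"ry": 0,"rz": 0,"tx": 0,"ty": 0,"tz": 0,"grip": 0}])

```text
time_s: 10.0
tcp_pos: [0.4972, 0.1572, 0.1079]
ee_rot: [[0.999, 0.035, 0.019], [0.039, -0.864, -0.502], [-0.001, 0.502, -0.865]]
ft_force: [-0.3, 0.0, -2.2]
finger_gap: 0.091
```

Request:
jog_arm(commands=[{"rx": 0,"ry": 0,"rz": 0,"tx": 0,"ty": 0,"tz": 6,"grip": 0},{"rx": 0,"ry": 0,"rz": 0,"tx": 0,"ty": 0,"tz": 6,"grip": 0},{"rx": 0,"ry": 0,"rz": 0,"tx": 0,"ty": 0,"tz": 6,"grip": 0},{"rx": 0,"ry": 0,"rz": 0,"tx": 0,"ty": 0,"tz": 4,"grip": 0},{"rx": 0,"ry": 0,"rz": 0,"tx": 0,"ty": 0,"tz": 0,"grip": 0}])

```text
time_s: 10.5
tcp_pos: [0.4978, 0.1464, 0.089]
ee_rot: [[0.999, 0.035, 0.019], [0.04, -0.864, -0.502], [-0.001, 0.502, -0.865]]
ft_force: [-0.1, 0.4, -2.5]
finger_gap: 0.092
```

Request:
jog_arm(commands=[{"rx": 0,"ry": 0,"rz": 0,"tx": 0,"ty": 0,"tz": 2,"grip": 0},{"rx": 0,"ry": 0,"rz": 0,"tx": 0,"ty": 0,"tz": 2,"grip": 0},{"rx": 0,"ry": 0,"rz": 0,"tx": 0,"ty": 0,"tz": 0,"grip": 0}])

```text
time_s: 10.8
tcp_pos: [0.4981, 0.1448, 0.0859]
ee_rot: [[0.999, 0.035, 0.02], [0.04, -0.864, -0.501], [-0.0, 0.502, -0.865]]
ft_force: [0.3, 0.4, -2.0]
finger_gap: 0.101
```

Request:
jog_arm(commands=[{"rx": 0,"ry": 0,"rz": 0,"tx": 0,"ty": 0,"tz": 0.5,"grip": 0},{"rx": 0,"ry": 0,"rz": 0,"tx": 0,"ty": 0,"tz": 0,"grip": 24},{"rx": 0,"ry": 0,"rz": 0,"tx": 0,"ty": 0,"tz": 0,"grip": 24},{"rx": 0,"ry": 0,"rz": 0,"tx": 0,"ty": 0,"tz": 0,"grip": 24},{"rx": 0,"ry": 0,"rz": 0,"tx": 0,"ty": 0,"tz": 0,"grip": 24},{"rx": 0,"ry": 0,"rz": 0,"tx": 0,"ty": 0,"tz": -10,"grip": 24},{"rx": 0,"ry": 0,"rz": 0,"tx": 0,"ty": 0,"tz": -20,"grip": 24},{"rx": 0,"ry": 0,"rz": 0,"tx": 0,"ty": 0,"tz": -40,"grip": 24},{"rx": 0,"ry": 0,"rz": 0,"tx": 0,"ty": 0,"tz": -40,"grip": 24},{"rx": 0,"ry": 0,"rz": 0,"tx": 0,"ty": 0,"tz": 0,"grip": 24},{"rx": 0,"ry": 0,"rz": 0,"tx": 0,"ty": 0,"tz": 0,"grip": 24}])

```text
time_s: 11.9
tcp_pos: [0.496, 0.2006, 0.1814]
ee_rot: [[0.999, 0.035, 0.022], [0.042, -0.865, -0.5], [0.001, 0.5, -0.866]]
ft_force: [-0.6, 0.2, -0.6]
finger_gap: 0.278
```

```bash
python3 m.py 491 -214 200 6.5 0; python3 - <<'E'
from cell import eyes
import cv2,numpy as np
o=[]
for n,(x,y,w,h) in(("scene",(250,120,140,120)),("top",(205,170,140,120))):
    c=eyes.capture(n); np.savez(f"pics/{n}2.npz",**c); o.append(cv2.resize(c["color"][y:y+h,x:x+w,::-1],(400,343),interpolation=cv2.INTER_CUBIC))
cv2.imwrite("pics/in1.png",np.hstack(o))
E
```

```text
t 11.9 tcp [496.  200.6 181.4] f [-0.6  0.2 -0.6] gap 23.8
rotvec [30.02  1.02 -4.04] | shift now-axes [-22.2 367.8 191.1] | after-turn axes [-51.9 411.4 -18.6] q [-77.  48.  60. 114. -16.  51. -99.]
```

View pics/in1.png

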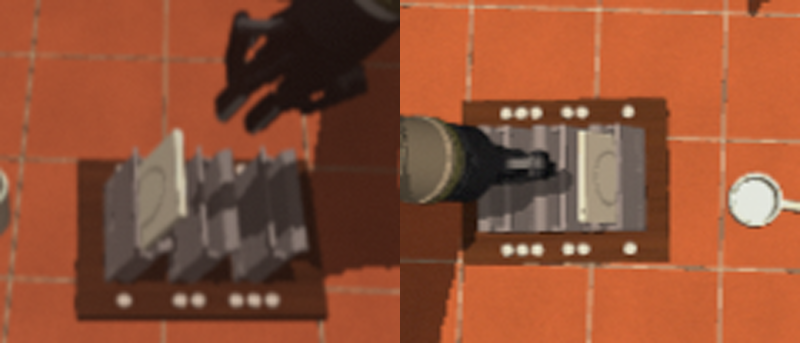

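White sits in pocket 1 (scene crop top edge (178,130)-(183,215)). Checking seating depth numerically.

```bash
cat > seat.py <<'E'
from h import *
Y=np.deg2rad(2.35); Rx=np.array([np.cos(Y),np.sin(Y),0]); u=np.array([-.5*np.sin(Y),.5*np.cos(Y),.866]); v=np.cross(u,Rx)
C=np.array([.4963,.1832,0])
def P(k,x,y,z): # pocket k coords mm
    yy=[-74,-12,50][k-1]/1000
    return C+yy*np.array([-np.sin(Y),np.cos(Y),0])+[0,0,.024]+(Rx*x+v*y+u*z)/1000
def show(k,c):
    for z in(0,5,10): print(" z+%d top corners (-y,+y faces; x -50,+50)"%z,[proj(c,P(k,x,y,100+z)).round(1)[0].tolist() for y in(-4.5,4.5) for x in(-50,50)])
E
python3 - <<'E'
from seat import *
for n,(x0,y0,x1,y1) in(("scene",(296,160,320,212)),("top",(265,212,284,252))):
    c=load(n+"2"); hsv=cv2.cvtColor(c["color"],cv2.COLOR_RGB2HSV).astype(int); o=cv2.cvtColor(load(n+"0")["color"],cv2.COLOR_RGB2HSV).astype(int)
    m=np.zeros(hsv.shape[:2],bool); m[y0:y1,x0:x1]=(np.abs(c["color"].astype(int)-load(n+"0")["color"]).sum(2)>60)[y0:y1,x0:x1]
    b=max(comps(m,20),key=lambda t:t[0]); print(n,b[0],cv2.approxPolyDP(cv2.convexHull(b[2].astype(np.int32)),1.5,True)[:,0].tolist()); show(1,c)
E
```

```text
scene 408 [[299, 206], [298, 177], [310, 165], [313, 165], [315, 195]]
 z+0 top corners (-y,+y faces; x -50,+50) [[310.3, 164.6], [311.8, 194.7], [313.1, 165.7], [314.8, 195.7]]
 z+5 top corners (-y,+y faces; x -50,+50) [[311.3, 163.5], [312.9, 193.7], [314.1, 164.6], [315.9, 194.7]]
 z+10 top corners (-y,+y faces; x -50,+50) [[312.3, 162.5], [314.0, 192.7], [315.1, 163.6], [317.0, 193.7]]
top 175 [[279, 217], [280, 247], [275, 248], [275, 217]]
 z+0 top corners (-y,+y faces; x -50,+50) [[270.1, 246.9], [269.8, 214.8], [267.6, 247.0], [267.3, 215.0]]
 z+5 top corners (-y,+y faces; x -50,+50) [[269.2, 246.9], [268.9, 214.7], [266.8, 246.9], [266.5, 214.8]]
 z+10 top corners (-y,+y faces; x -50,+50) [[268.4, 246.8], [268.1, 214.5], [265.9, 246.9], [265.6, 214.7]]
```

Request:
jog_arm(commands=[{"rx": 7.5,"ry": 0.25,"rz": -1,"tx": 0,"ty": 0,"tz": 0,"grip": 40},{"rx": 7.5,"ry": 0.25,"rz": -1,"tx": 0,"ty": 0,"tz": 0,"grip": 40},{"rx": 7.5,"ry": 0.25,"rz": -1,"tx": 0,"ty": 0,"tz": 0,"grip": 40},{"rx": 7.5,"ry": 0.25,"rz": -1,"tx": 0,"ty": 0,"tz": 0,"grip": 40},{"rx": 0,"ry": 0,"rz": 0,"tx": -5.5,"ty": 45,"tz": 0,"grip": 40},{"rx": 0,"ry": 0,"rz": 0,"tx": -5.5,"ty": 46,"tz": 0,"grip": 40},{"rx": 0,"ry": 0,"rz": 0,"tx": -6,"ty": 46,"tz": 0,"grip": 40},{"rx": 0,"ry": 0,"rz": 0,"tx": -6,"ty": 46,"tz": 0,"grip": 40},{"rx": 0,"ry": 0,"rz": 0,"tx": -6,"ty": 46,"tz": 0,"grip": 40},{"rx": 0,"ry": 0,"rz": 0,"tx": -6,"ty": 46,"tz": 0,"grip": 40},{"rx": 0,"ry": 0,"rz": 0,"tx": -6,"ty": 46,"tz": 0,"grip": 40},{"rx": 0,"ry": 0,"rz": 0,"tx": -6,"ty": 46,"tz": 0,"grip": 40},{"rx": 0,"ry": 0,"rz": 0,"tx": -5,"ty": 44,"tz": 0,"grip": 40},{"rx": 0,"ry": 0,"rz": 0,"tx": 0,"ty": 0,"tz": 30,"grip": 40},{"rx": 0,"ry": 0,"rz": 0,"tx": 0,"ty": 0,"tz": 0,"grip": 40},{"rx": 0,"ry": 0,"rz": 0,"tx": 0,"ty": 0,"tz": 0,"grip": 40}])

```text
time_s: 13.6
tcp_pos: [0.4886, -0.2142, 0.1507]
ee_rot: [[0.994, 0.11, -0.004], [0.11, -0.994, -0.0], [-0.004, -0.0, -1.0]]
ft_force: [-1.0, -0.7, -0.2]
finger_gap: 0.469
```

```bash
python3 m.py 491 -214 81 6.5 0
```

```text
t 13.6 tcp [ 488.6 -214.2  150.7] f [-1.  -0.7 -0.2] gap 40.0
rotvec [-0.    0.24 -0.17] | shift now-axes [ 2.7  0.1 69.7] | after-turn axes [ 2.4  0.1 69.7] q [ -6.  32.  34. 122. -31.  35. -33.]
```

Request:
jog_arm(commands=[{"rx": 0,"ry": 0.2,"rz": 0,"tx": 2.5,"ty": 0,"tz": 30,"grip": 40},{"rx": 0,"ry": 0,"rz": 0,"tx": 0,"ty": 0,"tz": 30,"grip": 40},{"rx": 0,"ry": 0,"rz": 0,"tx": 0,"ty": 0,"tz": 9,"grip": 40},{"rx": 0,"ry": 0,"rz": 0,"tx": 0,"ty": 0,"tz": 0,"grip": 40},{"rx": 0,"ry": 0,"rz": 0,"tx": 0,"ty": 0,"tz": 0,"grip": 0},{"rx": 0,"ry": 0,"rz": 0,"tx": 0,"ty": 0,"tz": 0,"grip": 0},{"rx": 0,"ry": 0,"rz": 0,"tx": 0,"ty": 0,"tz": 0,"grip": 0},{"rx": 0,"ry": 0,"rz": 0,"tx": 0,"ty": 0,"tz": 0,"grip": 0},{"rx": 0,"ry": 0,"rz": 0,"tx": 0,"ty": 0,"tz": 0,"grip": 0},{"rx": 0,"ry": 0,"rz": 0,"tx": 0,"ty": 0,"tz": 0,"grip": 0}], squeeze=60)

```text
time_s: 14.6
tcp_pos: [0.4931, -0.2146, 0.0838]
ee_rot: [[0.994, 0.111, 0.005], [0.111, -0.994, -0.002], [0.004, 0.002, -1.0]]
ft_force: [-0.3, 0.2, 6.8]
finger_gap: 0.092
```

Request:
jog_arm(commands=[{"rx": 0,"ry": 0,"rz": 0,"tx": 0,"ty": 0,"tz": -15,"grip": 0},{"rx": 0,"ry": 0,"rz": 0,"tx": 0,"ty": 0,"tz": -30,"grip": 0},{"rx": 0,"ry": 0,"rz": 0,"tx": 0,"ty": 0,"tz": -40,"grip": 0},{"rx": 0,"ry": 0,"rz": 0,"tx": 0,"ty": 0,"tz": -40,"grip": 0},{"rx": 0,"ry": 0,"rz": 0,"tx": 0,"ty": 0,"tz": -40,"grip": 0},{"rx": 0,"ry": 0,"rz": 4,"tx": 0,"ty": 0,"tz": 0,"grip": 0},{"rx": 0,"ry": 0,"rz": 0,"tx": 2,"ty": -30,"tz": 0,"grip": 0},{"rx": 0,"ry": 0,"rz": 0,"tx": 2,"ty": -45,"tz": 0,"grip": 0},{"rx": 0,"ry": 0,"rz": 0,"tx": 2,"ty": -45,"tz": 0,"grip": 0},{"rx": 0,"ry": 0,"rz": 0,"tx": 2,"ty": -45,"tz": 0,"grip": 0},{"rx": 0,"ry": 0,"rz": 0,"tx": 2,"ty": -45,"tz": 0,"grip": 0},{"rx": 0,"ry": 0,"rz": 0,"tx": 2,"ty": -45,"tz": 0,"grip": 0},{"rx": 0,"ry": 0,"rz": 0,"tx": 2,"ty": -45,"tz": 0,"grip": 0},{"rx": 0,"ry": 0,"rz": 0,"tx": 2,"ty": -45,"tz": 0,"grip": 0},{"rx": 0,"ry": 0,"rz": 0,"tx": 2,"ty": -45,"tz": 0,"grip": 0},{"rx": 0,"ry": 0,"rz": 0,"tx": 2,"ty": -45,"tz": 0,"grip": 0},{"rx": -7.5,"ry": 0,"rz": 0,"tx": 0,"ty": -15,"tz": 0,"grip": 0},{"rx": -7.5,"ry": 0,"rz": 0,"tx": 0,"ty": -5,"tz": 0,"grip": 0},{"rx": -7.5,"ry": 0,"rz": 0,"tx": 0,"ty": 0,"tz": 0,"grip": 0},{"rx": -7.5,"ry": 0,"rz": 0,"tx": 0,"ty": 0,"tz": 0,"grip": 0}])

```text
time_s: 16.6
tcp_pos: [0.4929, 0.2424, 0.2473]
ee_rot: [[0.999, 0.035, 0.025], [0.043, -0.863, -0.504], [0.004, 0.504, -0.863]]
ft_force: [1.3, -0.1, -3.4]
finger_gap: 0.095
```

```bash
python3 m.py 495.3 257.1 173 2.35 30
```

```text
t 16.6 tcp [492.9 242.4 247.3] f [ 1.3 -0.1 -3.4] gap 8.1
rotvec [ 0.29 -0.26 -0.03] | shift now-axes [  2.7 -50.1  56.8] | after-turn axes [  3.  -49.8  57.1] q [ -79.   42.   58.  108.   -8.   60. -108.]
```

Request:
jog_arm(commands=[{"rx": 0.3,"ry": -0.2,"rz": 0,"tx": 1,"ty": -25,"tz": 0,"grip": 0},{"rx": 0,"ry": 0,"rz": 0,"tx": 1,"ty": -25,"tz": 7,"grip": 0},{"rx": 0,"ry": 0,"rz": 0,"tx": 1,"ty": 0,"tz": 25,"grip": 0},{"rx": 0,"ry": 0,"rz": 0,"tx": 0,"ty": 0,"tz": 25,"grip": 0},{"rx": 0,"ry": 0,"rz": 0,"tx": 0,"ty": 0,"tz": 0,"grip": 0},{"rx": 0,"ry": 0,"rz": 0,"tx": 0,"ty": 0,"tz": 0,"grip": 0}])

```text
time_s: 17.2
tcp_pos: [0.4957, 0.2566, 0.1721]
ee_rot: [[0.999, 0.033, 0.018], [0.038, -0.869, -0.494], [-0.001, 0.494, -0.869]]
ft_force: [0.6, 0.6, -2.9]
finger_gap: 0.094
```

```bash
python3 m.py 495.3 257.1 173 2.35 30
```

```text
t 17.2 tcp [495.7 256.6 172.1] f [ 0.6  0.6 -2.9] gap 8.0
rotvec [-0.39  0.12 -0.13] | shift now-axes [-0.4 -0.  -1. ] | after-turn axes [-0.4 -0.  -1. ] q [ -77.   47.   53.  110.  -12.   54. -108.]
```

Request:
jog_arm(commands=[{"rx": -0.4,"ry": 0,"rz": 0,"tx": 0,"ty": 0,"tz": 14,"grip": 0},{"rx": 0,"ry": 0,"rz": 0,"tx": 0,"ty": 0,"tz": 15,"grip": 0},{"rx": 0,"ry": 0,"rz": 0,"tx": 0,"ty": 0,"tz": 6,"grip": 0},{"rx": 0,"ry": 0,"rz": 0,"tx": 0,"ty": 0,"tz": 6,"grip": 0},{"rx": 0,"ry": 0,"rz": 0,"tx": 0,"ty": 0,"tz": 6,"grip": 0},{"rx": 0,"ry": 0,"rz": 0,"tx": 0,"ty": 0,"tz": 0,"grip": 0}])

```text
time_s: 17.8
tcp_pos: [0.4962, 0.2325, 0.1308]
ee_rot: [[0.999, 0.035, 0.019], [0.039, -0.864, -0.502], [-0.001, 0.503, -0.864]]
ft_force: [-0.5, 0.3, -2.8]
finger_gap: 0.097
```

```bash
python3 m.py 497.3 207.2 86.3 2.35 30
```

```text
t 17.8 tcp [496.2 232.5 130.8] f [-0.5  0.3 -2.8] gap 8.3
rotvec [ 0.19  0.1  -0.05] | shift now-axes [ 0.1 -0.5 51.2] | after-turn axes [ 0.  -0.3 51.2] q [ -74.   50.   51.  113.  -14.   48. -107.]
```

Request:
jog_arm(commands=[{"rx": 0,"ry": 0,"rz": 0,"tx": 0,"ty": 0,"tz": 6,"grip": 0},{"rx": 0,"ry": 0,"rz": 0,"tx": 0,"ty": -0.3,"tz": 6,"grip": 0},{"rx": 0,"ry": 0,"rz": 0,"tx": 0,"ty": 0,"tz": 6,"grip": 0},{"rx": 0,"ry": 0,"rz": 0,"tx": 0,"ty": 0,"tz": 6,"grip": 0},{"rx": 0,"ry": 0,"rz": 0,"tx": 0,"ty": 0,"tz": 0,"grip": 0}])

```text
time_s: 18.3
tcp_pos: [0.4964, 0.2203, 0.1095]
ee_rot: [[0.999, 0.035, 0.018], [0.039, -0.863, -0.503], [-0.002, 0.503, -0.864]]
ft_force: [-0.0, 1.0, -2.9]
finger_gap: 0.092
```

Request:
jog_arm(commands=[{"rx": 0,"ry": 0,"rz": 0,"tx": 0,"ty": 0,"tz": 6,"grip": 0},{"rx": 0,"ry": 0,"rz": 0,"tx": 0,"ty": 0,"tz": 6,"grip": 0},{"rx": 0,"ry": 0,"rz": 0,"tx": 0,"ty": 0,"tz": 6,"grip": 0},{"rx": 0,"ry": 0,"rz": 0,"tx": 0,"ty": 0,"tz": 6,"grip": 0},{"rx": 0,"ry": 0,"rz": 0,"tx": 0,"ty": 0,"tz": 0,"grip": 0}])

```text
time_s: 18.8
tcp_pos: [0.4969, 0.2083, 0.0888]
ee_rot: [[0.999, 0.035, 0.018], [0.039, -0.863, -0.503], [-0.002, 0.503, -0.864]]
ft_force: [0.6, -0.3, -2.3]
finger_gap: 0.092
```

```bash
python3 m.py 497.3 207.2 86.3 2.35 30
```

```text
t 18.8 tcp [496.9 208.3  88.8] f [ 0.6 -0.3 -2.3] gap 7.9
rotvec [ 0.22  0.13 -0.05] | shift now-axes [ 0.3 -0.3  2.7] | after-turn axes [ 0.3 -0.3  2.7] q [ -71.   52.   49.  116.  -15.   42. -106.]
```

Request:
jog_arm(commands=[{"rx": 0,"ry": 0,"rz": 0,"tx": 0,"ty": 0,"tz": 2.5,"grip": 0},{"rx": 0,"ry": 0,"rz": 0,"tx": 0,"ty": 0,"tz": 0,"grip": 0},{"rx": 0,"ry": 0,"rz": 0,"tx": 0,"ty": 0,"tz": 0,"grip": 24},{"rx": 0,"ry": 0,"rz": 0,"tx": 0,"ty": 0,"tz": 0,"grip": 24},{"rx": 0,"ry": 0,"rz": 0,"tx": 0,"ty": 0,"tz": 0,"grip": 24},{"rx": 0,"ry": 0,"rz": 0,"tx": 0,"ty": 0,"tz": 0,"grip": 24},{"rx": 0,"ry": 0,"rz": 0,"tx": 0,"ty": 0,"tz": -10,"grip": 24},{"rx": 0,"ry": 0,"rz": 0,"tx": 0,"ty": 0,"tz": -20,"grip": 24},{"rx": 0,"ry": 0,"rz": 0,"tx": 0,"ty": 0,"tz": -40,"grip": 24},{"rx": 0,"ry": 0,"rz": 0,"tx": 0,"ty": 0,"tz": -50,"grip": 24},{"rx": 0,"ry": 0,"rz": 0,"tx": 0,"ty": 0,"tz": 0,"grip": 24},{"rx": 0,"ry": 0,"rz": 0,"tx": 0,"ty": 0,"tz": 0,"grip": 24}])

```text
time_s: 20.0
tcp_pos: [0.4951, 0.2691, 0.1921]
ee_rot: [[0.999, 0.035, 0.021], [0.041, -0.865, -0.501], [0.001, 0.501, -0.865]]
ft_force: [0.2, -0.9, -1.4]
finger_gap: 0.281
```

```bash
python3 m.py 508.5 -362.5 200 6.75 0; python3 - <<'E'
from cell import eyes
from seat import *
o=[]
for n,(x,y,w,h) in(("scene",(250,120,140,120)),("top",(205,170,140,120))):
    c=eyes.capture(n); np.savez(f"pics/{n}3.npz",**c); o.append(cv2.resize(c["color"][y:y+h,x:x+w,::-1],(400,343),interpolation=cv2.INTER_CUBIC))
    if n=="scene":
        hsv=cv2.cvtColor(c["color"],cv2.COLOR_RGB2HSV).astype(int); m=np.zeros(hsv.shape[:2],bool); m[160:212,300:345]=((hsv[...,0]>95)&(hsv[...,0]<125)&(hsv[...,1]>70))[160:212,300:345]
        for b in comps(m,20): print(b[0],cv2.approxPolyDP(cv2.convexHull(b[2].astype(np.int32)),1.5,True)[:,0].tolist())
        show(2,c)
cv2.imwrite("pics/in2.png",np.hstack(o))
E
```

```text
t 20.0 tcp [495.1 269.1 192.1] f [ 0.2 -0.9 -1.4] gap 24.0
rotvec [30.06  1.12 -4.29] | shift now-axes [-12.8 550.6 309.6] | after-turn axes [-61.  628.8  -7.9] q [ -78.   46.   54.  108.  -11.   57. -109.]
59 [[337, 194], [334, 167]]
 z+0 top corners (-y,+y faces; x -50,+50) [[333.3, 164.5], [336.2, 194.6], [336.1, 165.6], [339.0, 195.7]]
 z+5 top corners (-y,+y faces; x -50,+50) [[334.4, 163.5], [337.4, 193.6], [337.2, 164.6], [340.2, 194.7]]
 z+10 top corners (-y,+y faces; x -50,+50) [[335.6, 162.4], [338.6, 192.6], [338.3, 163.5], [341.4, 193.7]]
```

View pics/in2.png

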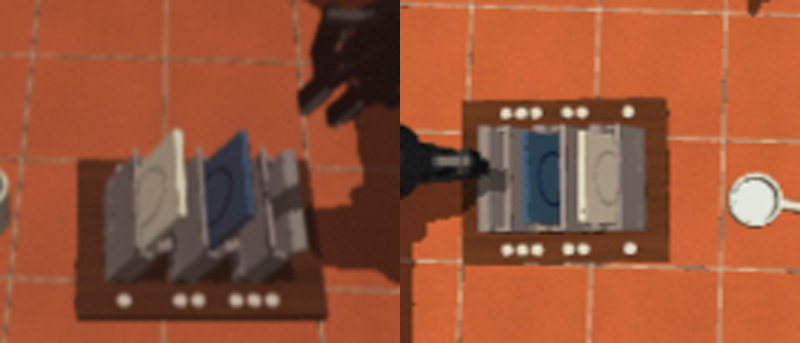

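Request:
jog_arm(commands=[{"rx": 7.5,"ry": 0.28,"rz": -1.07,"tx": 0,"ty": 0,"tz": 0,"grip": 40},{"rx": 7.5,"ry": 0.28,"rz": -1.07,"tx": 0,"ty": 0,"tz": 0,"grip": 40},{"rx": 7.5,"ry": 0.28,"rz": -1.07,"tx": 0,"ty": 0,"tz": 0,"grip": 40},{"rx": 7.5,"ry": 0.28,"rz": -1.07,"tx": 0,"ty": 0,"tz": 0,"grip": 40},{"rx": 0,"ry": 0,"rz": 0,"tx": -4,"ty": 44,"tz": 0,"grip": 40},{"rx": 0,"ry": 0,"rz": 0,"tx": -4,"ty": 45,"tz": 0,"grip": 40},{"rx": 0,"ry": 0,"rz": 0,"tx": -4,"ty": 45,"tz": 0,"grip": 40},{"rx": 0,"ry": 0,"rz": 0,"tx": -4,"ty": 45,"tz": 0,"grip": 40},{"rx": 0,"ry": 0,"rz": 0,"tx": -4,"ty": 45,"tz": 0,"grip": 40},{"rx": 0,"ry": 0,"rz": 0,"tx": -4,"ty": 45,"tz": 0,"grip": 40},{"rx": 0,"ry": 0,"rz": 0,"tx": -4,"ty": 45,"tz": 0,"grip": 40},{"rx": 0,"ry": 0,"rz": 0,"tx": -4,"ty": 45,"tz": 0,"grip": 40},{"rx": 0,"ry": 0,"rz": 0,"tx": -4,"ty": 45,"tz": 0,"grip": 40},{"rx": 0,"ry": 0,"rz": 0,"tx": -5,"ty": 45,"tz": 0,"grip": 40},{"rx": 0,"ry": 0,"rz": 0,"tx": -5,"ty": 45,"tz": 0,"grip": 40},{"rx": 0,"ry": 0,"rz": 0,"tx": -5,"ty": 45,"tz": 0,"grip": 40},{"rx": 0,"ry": 0,"rz": 0,"tx": -5,"ty": 45,"tz": 0,"grip": 40},{"rx": 0,"ry": 0,"rz": 0,"tx": -5,"ty": 44,"tz": 0,"grip": 40},{"rx": 0,"ry": 0,"rz": 0,"tx": 0,"ty": 0,"tz": 30,"grip": 40},{"rx": 0,"ry": 0,"rz": 0,"tx": 0,"ty": 0,"tz": 0,"grip": 40}])

```text
time_s: 22.1
tcp_pos: [0.504, -0.363, 0.1591]
ee_rot: [[0.994, 0.112, -0.007], [0.112, -0.994, 0.0], [-0.007, -0.001, -1.0]]
ft_force: [-0.5, 1.4, -1.4]
finger_gap: 0.468
```

```bash
python3 m.py 509 -362.5 81 6.75 0
```

```text
t 22.1 tcp [ 504.  -363.   159.1] f [-0.5  1.4 -1.4] gap 40.0
rotvec [-0.07  0.4  -0.29] | shift now-axes [ 5.5  0.1 78.1] | after-turn axes [ 5.   0.1 78.1] q [ 11.  35.  31. 111. -26.  41. -27.]
```

Request:
jog_arm(commands=[{"rx": 0,"ry": 0.4,"rz": -0.3,"tx": 3,"ty": 0,"tz": 30,"grip": 40},{"rx": 0,"ry": 0,"rz": 0,"tx": 0,"ty": 0,"tz": 30,"grip": 40},{"rx": 0,"ry": 0,"rz": 0,"tx": 0,"ty": 0,"tz": 18,"grip": 40},{"rx": 0,"ry": 0,"rz": 0,"tx": 0,"ty": 0,"tz": 0,"grip": 40},{"rx": 0,"ry": 0,"rz": 0,"tx": 0,"ty": 0,"tz": 0,"grip": 0},{"rx": 0,"ry": 0,"rz": 0,"tx": 0,"ty": 0,"tz": 0,"grip": 0},{"rx": 0,"ry": 0,"rz": 0,"tx": 0,"ty": 0,"tz": 0,"grip": 0},{"rx": 0,"ry": 0,"rz": 0,"tx": 0,"ty": 0,"tz": 0,"grip": 0},{"rx": 0,"ry": 0,"rz": 0,"tx": 0,"ty": 0,"tz": 0,"grip": 0},{"rx": 0,"ry": 0,"rz": 0,"tx": 0,"ty": 0,"tz": 0,"grip": 0}], squeeze=60)

```text
time_s: 23.1
tcp_pos: [0.511, -0.3632, 0.0862]
ee_rot: [[0.993, 0.121, 0.008], [0.121, -0.993, -0.003], [0.007, 0.004, -1.0]]
ft_force: [0.9, 0.7, 7.6]
finger_gap: 0.094
```

Request:
jog_arm(commands=[{"rx": 0,"ry": 0,"rz": 0,"tx": 0,"ty": 0,"tz": -15,"grip": 0},{"rx": 0,"ry": 0,"rz": 0,"tx": 0,"ty": 0,"tz": -30,"grip": 0},{"rx": 0,"ry": 0,"rz": 0,"tx": 0,"ty": 0,"tz": -40,"grip": 0},{"rx": 0,"ry": 0,"rz": 0,"tx": 0,"ty": 0,"tz": -40,"grip": 0},{"rx": 0,"ry": 0,"rz": 0,"tx": 0,"ty": 0,"tz": -40,"grip": 0},{"rx": 0,"ry": 0,"rz": 4.6,"tx": 0,"ty": 0,"tz": 0,"grip": 0},{"rx": 0,"ry": 0,"rz": 0,"tx": 0.5,"ty": -30,"tz": 0,"grip": 0},{"rx": 0,"ry": 0,"rz": 0,"tx": 0.5,"ty": -45,"tz": 0,"grip": 0},{"rx": 0,"ry": 0,"rz": 0,"tx": 0.5,"ty": -45,"tz": 0,"grip": 0},{"rx": 0,"ry": 0,"rz": 0,"tx": 0.5,"ty": -45,"tz": 0,"grip": 0},{"rx": 0,"ry": 0,"rz": 0,"tx": 0.5,"ty": -45,"tz": 0,"grip": 0},{"rx": 0,"ry": 0,"rz": 0,"tx": 0.5,"ty": -45,"tz": 0,"grip": 0},{"rx": 0,"ry": 0,"rz": 0,"tx": 0.5,"ty": -45,"tz": 0,"grip": 0},{"rx": 0,"ry": 0,"rz": 0,"tx": 0.5,"ty": -45,"tz": 0,"grip": 0},{"rx": 0,"ry": 0,"rz": 0,"tx": 0.5,"ty": -45,"tz": 0,"grip": 0},{"rx": 0,"ry": 0,"rz": 0,"tx": 0.5,"ty": -45,"tz": 0,"grip": 0},{"rx": 0,"ry": 0,"rz": 0,"tx": 0.5,"ty": -45,"tz": 0,"grip": 0},{"rx": 0,"ry": 0,"rz": 0,"tx": 0.5,"ty": -45,"tz": 0,"grip": 0},{"rx": 0,"ry": 0,"rz": 0,"tx": 0.5,"ty": -45,"tz": 0,"grip": 0},{"rx": 0,"ry": 0,"rz": 0,"tx": 0.5,"ty": -40,"tz": 0,"grip": 0}])

```text
time_s: 25.1
tcp_pos: [0.4904, 0.2496, 0.2493]
ee_rot: [[0.999, 0.042, 0.006], [0.042, -0.999, -0.001], [0.006, 0.002, -1.0]]
ft_force: [1.4, 0.2, -2.5]
finger_gap: 0.094
```

Request:
jog_arm(commands=[{"rx": 0,"ry": 0,"rz": 0,"tx": 1,"ty": -40,"tz": 0,"grip": 0},{"rx": -7.5,"ry": 0,"rz": 0,"tx": 0,"ty": -10,"tz": 0,"grip": 0},{"rx": -7.5,"ry": 0,"rz": 0,"tx": 0,"ty": 0,"tz": 0,"grip": 0},{"rx": -7.5,"ry": 0,"rz": 0,"tx": 0,"ty": 0,"tz": 0,"grip": 0},{"rx": -7.5,"ry": 0,"rz": 0,"tx": 0,"ty": 0,"tz": 0,"grip": 0},{"rx": 0,"ry": 0,"rz": 0,"tx": 0,"ty": 0,"tz": 0,"grip": 0}])

```text
time_s: 25.7
tcp_pos: [0.4885, 0.3019, 0.2461]
ee_rot: [[0.999, 0.04, 0.028], [0.048, -0.861, -0.506], [0.004, 0.506, -0.862]]
ft_force: [-0.2, 0.2, -3.0]
finger_gap: 0.093
```

```bash
python3 m.py 492.6 320.1 174.7 2.35 30
```

```text
t 25.7 tcp [488.5 301.9 246.1] f [-0.2  0.2 -3. ] gap 7.9
rotvec [ 0.43 -0.4   0.25] | shift now-axes [  4.7 -51.7  52.5] | after-turn axes [  4.8 -51.3  52.8] q [ -79.   41.   50.  103.   -4.   64. -117.]
```

Request:
jog_arm(commands=[{"rx": 0.4,"ry": -0.4,"rz": 0.2,"tx": 2,"ty": -25,"tz": 0,"grip": 0},{"rx": 0,"ry": 0,"rz": 0,"tx": 2,"ty": -26,"tz": 3,"grip": 0},{"rx": 0,"ry": 0,"rz": 0,"tx": 1,"ty": 0,"tz": 25,"grip": 0},{"rx": 0,"ry": 0,"rz": 0,"tx": 0,"ty": 0,"tz": 25,"grip": 0},{"rx": 0,"ry": 0,"rz": 0,"tx": 0,"ty": 0,"tz": 0,"grip": 0},{"rx": 0,"ry": 0,"rz": 0,"tx": 0,"ty": 0,"tz": 0,"grip": 0}])

```text
time_s: 26.3
tcp_pos: [0.4951, 0.3152, 0.1779]
ee_rot: [[0.999, 0.027, 0.018], [0.033, -0.869, -0.494], [0.002, 0.494, -0.87]]
ft_force: [1.0, 0.2, -2.1]
finger_gap: 0.092
```

```bash
python3 m.py 492.6 320.1 174.7 2.35 30;  python3 - <<'E'
from chk import *
from cell import eyes
P=pred(74,-2); o=[]
for n,(x,y,w,h) in(("scene",(250,120,140,120)),("top",(205,170,140,120))):
    c=eyes.capture(n); q=proj(c,P)
    hsv=cv2.cvtColor(c["color"],cv2.COLOR_RGB2HSV).astype(int); m=np.zeros(hsv.shape[:2],bool); m[y:y+h,x:x+w]=((hsv[...,0]>17)&(hsv[...,0]<32)&(hsv[...,1]>150)&(hsv[...,2]>60))[y:y+h,x:x+w]
    for b in comps(m,30): print(n,b[0],cv2.approxPolyDP(cv2.convexHull(b[2].astype(np.int32)),1.5,True)[:,0].tolist())
    print(" pred",q.round(1).tolist())
E
```

```text
t 26.3 tcp [495.1 315.2 177.9] f [ 1.   0.2 -2.1] gap 7.8
rotvec [-0.4   0.15 -0.47] | shift now-axes [-2.4 -5.9  0.3] | after-turn axes [-2.3 -5.9  0.2] q [ -76.   46.   47.  104.   -8.   59. -118.]
 pred [[357.8, 165.5], [361.7, 195.6], [355.1, 164.4], [358.9, 194.5], [383.2, 142.8], [388.9, 174.0], [380.4, 141.5], [386.0, 172.7]]
top 626 [[230, 215], [230, 246], [209, 245], [210, 213]]
 pred [[229.0, 246.8], [229.2, 214.8], [231.3, 246.8], [231.5, 214.6], [208.8, 246.0], [209.2, 212.1], [211.3, 245.9], [211.6, 211.9]]
```

Request:
jog_arm(commands=[{"rx": -0.4,"ry": 0.1,"rz": -0.5,"tx": -2.3,"ty": -5.9,"tz": 0,"grip": 0},{"rx": 0,"ry": 0,"rz": 0,"tx": 0,"ty": 0,"tz": 10,"grip": 0},{"rx": 0,"ry": 0,"rz": 0,"tx": 0,"ty": 0,"tz": 10,"grip": 0},{"rx": 0,"ry": 0,"rz": 0,"tx": 0,"ty": 0,"tz": 0,"grip": 0},{"rx": 0,"ry": 0,"rz": 0,"tx": 0,"ty": 0,"tz": 0,"grip": 0}])

```text
time_s: 26.9
tcp_pos: [0.4925, 0.31, 0.1564]
ee_rot: [[0.999, 0.038, 0.02], [0.042, -0.864, -0.502], [-0.002, 0.503, -0.864]]
ft_force: [0.3, -0.2, -2.6]
finger_gap: 0.093
```

```bash
python3 m.py 494.7 270.2 88.1 2.35 30
```

```text
t 26.9 tcp [492.5 310.  156.4] f [ 0.3 -0.2 -2.6] gap 8.0
rotvec [0.17 0.05 0.12] | shift now-axes [ 0.6  0.1 79. ] | after-turn axes [ 0.5  0.3 79. ] q [ -76.   47.   46.  105.   -9.   56. -117.]
```

Aligned; 79 mm to the floor.

Request:
jog_arm(commands=[{"rx": 0,"ry": 0,"rz": 0,"tx": 0.5,"ty": 0.2,"tz": 10,"grip": 0},{"rx": 0,"ry": 0,"rz": 0,"tx": 0,"ty": 0,"tz": 6,"grip": 0},{"rx": 0,"ry": 0,"rz": 0,"tx": 0,"ty": 0,"tz": 6,"grip": 0},{"rx": 0,"ry": 0,"rz": 0,"tx": 0,"ty": 0,"tz": 6,"grip": 0},{"rx": 0,"ry": 0,"rz": 0,"tx": 0,"ty": 0,"tz": 0,"grip": 0}])

```text
time_s: 27.4
tcp_pos: [0.4934, 0.2955, 0.1319]
ee_rot: [[0.999, 0.038, 0.019], [0.042, -0.864, -0.502], [-0.002, 0.503, -0.864]]
ft_force: [-0.6, -0.6, -3.0]
finger_gap: 0.089
```

Request:
jog_arm(commands=[{"rx": 0,"ry": 0,"rz": 0,"tx": 0,"ty": 0,"tz": 6,"grip": 0},{"rx": 0,"ry": 0,"rz": 0,"tx": 0,"ty": 0,"tz": 6,"grip": 0},{"rx": 0,"ry": 0,"rz": 0,"tx": 0,"ty": 0,"tz": 6,"grip": 0},{"rx": 0,"ry": 0,"rz": 0,"tx": 0,"ty": 0,"tz": 6,"grip": 0},{"rx": 0,"ry": 0,"rz": 0,"tx": 0,"ty": 0,"tz": 0,"grip": 0}])

```text
time_s: 27.9
tcp_pos: [0.4938, 0.2834, 0.1111]
ee_rot: [[0.999, 0.038, 0.019], [0.042, -0.864, -0.502], [-0.002, 0.503, -0.864]]
ft_force: [0.3, -0.3, -2.8]
finger_gap: 0.093
```

```bash
python3 m.py 494.7 270.2 88.1 2.35 30
```

```text
t 27.9 tcp [493.8 283.4 111.1] f [ 0.3 -0.3 -2.8] gap 7.9
rotvec [0.18 0.07 0.13] | shift now-axes [ 0.4 -0.1 26.6] | after-turn axes [ 0.3 -0.  26.6] q [ -74.   50.   44.  109.  -10.   50. -116.]
```

Request:
jog_arm(commands=[{"rx": 0,"ry": 0,"rz": 0,"tx": 0,"ty": 0,"tz": 6,"grip": 0},{"rx": 0,"ry": 0,"rz": 0,"tx": 0,"ty": 0,"tz": 6,"grip": 0},{"rx": 0,"ry": 0,"rz": 0,"tx": 0,"ty": 0,"tz": 6,"grip": 0},{"rx": 0,"ry": 0,"rz": 0,"tx": 0,"ty": 0,"tz": 6,"grip": 0},{"rx": 0,"ry": 0,"rz": 0,"tx": 0,"ty": 0,"tz": 2,"grip": 0},{"rx": 0,"ry": 0,"rz": 0,"tx": 0,"ty": 0,"tz": 0,"grip": 0}])

```text
time_s: 28.5
tcp_pos: [0.4946, 0.2708, 0.089]
ee_rot: [[0.999, 0.038, 0.02], [0.043, -0.864, -0.502], [-0.002, 0.502, -0.865]]
ft_force: [0.1, -0.1, -1.7]
finger_gap: 0.095
```

Request:
jog_arm(commands=[{"rx": 0,"ry": 0,"rz": 0,"tx": 0,"ty": 0,"tz": 0,"grip": 24},{"rx": 0,"ry": 0,"rz": 0,"tx": 0,"ty": 0,"tz": 0,"grip": 24},{"rx": 0,"ry": 0,"rz": 0,"tx": 0,"ty": 0,"tz": 0,"grip": 24},{"rx": 0,"ry": 0,"rz": 0,"tx": 0,"ty": 0,"tz": 0,"grip": 24},{"rx": 0,"ry": 0,"rz": 0,"tx": 0,"ty": 0,"tz": -10,"grip": 24},{"rx": 0,"ry": 0,"rz": 0,"tx": 0,"ty": 0,"tz": -20,"grip": 24},{"rx": 0,"ry": 0,"rz": 0,"tx": 0,"ty": 0,"tz": -40,"grip": 24},{"rx": 0,"ry": 0,"rz": 0,"tx": 0,"ty": 0,"tz": -50,"grip": 24},{"rx": 0,"ry": 0,"rz": 0,"tx": 0,"ty": 0,"tz": -40,"grip": 24},{"rx": 0,"ry": 0,"rz": 0,"tx": 0,"ty": 0,"tz": 0,"grip": 24},{"rx": 0,"ry": 0,"rz": 0,"tx": 0,"ty": 0,"tz": 0,"grip": 24}])

```text
time_s: 29.6
tcp_pos: [0.4913, 0.352, 0.2285]
ee_rot: [[0.999, 0.038, 0.022], [0.044, -0.865, -0.5], [-0.001, 0.501, -0.866]]
ft_force: [-1.1, -0.2, 0.2]
finger_gap: 0.279
```

```bash
python3 - <<'E'
from cell import eyes
from seat import *
o=[]
for n,(x,y,w,h) in(("scene",(250,120,140,120)),("top",(205,170,140,120))):
    c=eyes.capture(n); np.savez(f"pics/{n}4.npz",**c); o.append(cv2.resize(c["color"][y:y+h,x:x+w,::-1],(400,343),interpolation=cv2.INTER_CUBIC))
    hsv=cv2.cvtColor(c["color"],cv2.COLOR_RGB2HSV).astype(int)
    if n=="scene":
      for k,lo,hi,s in((2,95,125,50),(3,16,32,140)):
        m=np.zeros(hsv.shape[:2],bool); m[160:212,300:370]=((hsv[...,0]>lo)&(hsv[...,0]<hi)&(hsv[...,1]>s)&(hsv[...,2]>40))[160:212,300:370]
        for b in comps(m,20): print(k,b[0],cv2.approxPolyDP(cv2.convexHull(b[2].astype(np.int32)),1.5,True)[:,0].tolist())
        show(k,c)
    # what else moved since the start
    d=np.abs(c["color"].astype(int)-load(n+"0")["color"]).sum(2)
    for nm,(a,b2,e,f) in {"scene":{"cup":(218,172,258,206),"moka":(205,235,255,308),"ash":(268,268,325,330),"tub":(400,150,445,198),"jug":(412,195,465,240)},"top":{"cup":(315,225,350,255),"moka":(312,115,352,175),"ash":(260,122,305,170),"tub":(150,235,195,275),"jug":(145,195,190,225)}}[n].items(): print(n,nm,(d[b2:f,a:e]>60).sum(),end="; ")
    print()
cv2.imwrite("pics/in3.png",np.hstack(o))
E
```

```text
2 138 [[324, 203], [335, 167], [338, 194]]
2 27 [[329, 188], [326, 195], [323, 195], [323, 188]]
 z+0 top corners (-y,+y faces; x -50,+50) [[333.3, 164.5], [336.2, 194.6], [336.1, 165.6], [339.0, 195.7]]
 z+5 top corners (-y,+y faces; x -50,+50) [[334.4, 163.5], [337.4, 193.6], [337.2, 164.6], [340.2, 194.7]]
 z+10 top corners (-y,+y faces; x -50,+50) [[335.6, 162.4], [338.6, 192.6], [338.3, 163.5], [341.4, 193.7]]
3 72 [[362, 194], [360, 194], [358, 187], [357, 167], [359, 168]]
 z+0 top corners (-y,+y faces; x -50,+50) [[356.4, 164.5], [360.6, 194.6], [359.1, 165.6], [363.3, 195.6]]
 z+5 top corners (-y,+y faces; x -50,+50) [[357.6, 163.4], [361.8, 193.6], [360.2, 164.5], [364.6, 194.6]]
 z+10 top corners (-y,+y faces; x -50,+50) [[358.8, 162.3], [363.1, 192.6], [361.4, 163.4], [365.9, 193.6]]
scene cup 0; scene moka 0; scene ash 0; scene tub 1157; scene jug 241; 
top cup 0; top moka 0; top ash 0; top tub 1322; top jug 500;
```

View pics/in3.png

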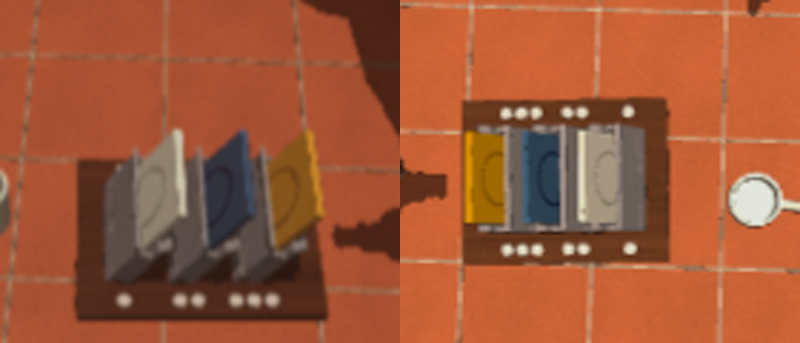

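All three sit at the same depth (scene top edges agree with the seated prediction to ~1 px). The tub and jug differences may be just occlusion or shadow, so I'll look at the whole scene.

```bash
python3 - <<'E'
from h import *
cv2.imwrite("pics/full4.png",np.vstack([load("scene4")["color"][100:400,:,::-1],load("top4")["color"][120:420,:,::-1]]))
E
```

```text
(no output)
```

View pics/full4.png

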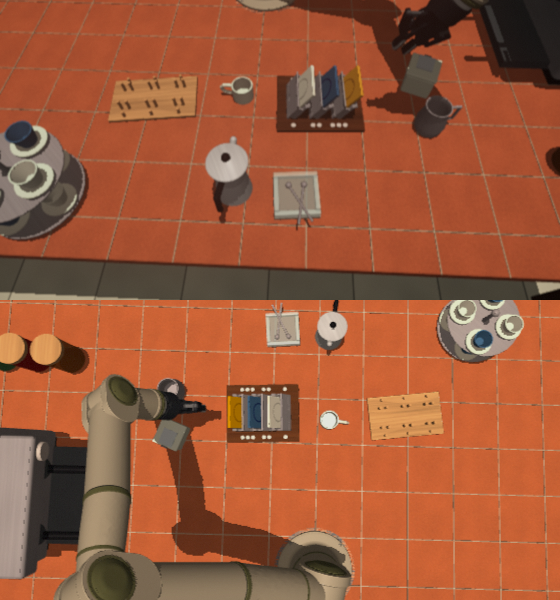

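The scene shows the tub (~(422,175)) and jug (~(434,217)) where they were, only shaded or partly hidden by the arm. The drying rack is empty and the gripper is clear. Handing in.

```bash
python3 -c "
from cell import ctrl; print(ctrl.job_done())"
```

```text
the job is handed in; nothing more can be done
None
```

I moved the three saucers in the order asked: white into pocket 1, blue into pocket 2, yellow into pocket 3. Each was released before I fetched the next, and I handed in at about 30 s of the 72 s allowed.

- **Seating:** In the last pictures the blue and yellow top edges matched the fully seated position to within 1–3 pixels in the scene view. White was checked the same way right after it went in. I never felt a saucer touch the pocket floor: each slid the last millimetre or so by its own weight, so depth rests on the pictures. In the top view the masks for white did not give a usable comparison.
- **Forces:** The readings between moves stayed under about 8 N. I did not log force during the moves themselves.
- **Other items:** The cup, moka pot and ashtray showed no pixel change in either view. My pixel check flagged the tub and jug. In the full picture both stand where they started, only shaded and partly hidden by the arm. I judged that by eye and did not measure it.
- **End state:** The gripper ended up clear of everything, and the drying rack is empty.

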